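Load the display tray on its riser so that it balances

ROBOT

A 6-joint arm with a two-finger parallel gripper is mounted at the origin on the work surface. World frame = base frame: x ahead of the robot, y to its left, z up, the work surface at z = 0. Lengths are in m, angles in rad, forces in N, time in s.
With the tool pointing down it reaches from about 0.425 to 0.95 m from the base axis. Payload 3.5 kg.
Tool frame: the origin (TCP) lies midway between the tips of the shut fingers; the grasp point (between the pads) lies 19 mm behind it; z points along the fingers, y is the direction in which the jaws open and shut (so a half turn about z gives the same grasp; the last joint's range is limited). The gripper opens to 85 mm and grips with 20 to 120 N. Pads are 22 mm wide; open, the fingers measure 114 mm over their backs; the gripper's body (76 mm by 85 mm) begins 54 mm behind the grasp point. The pads swing forward as they close: fully open they stand 13 mm farther back than shut.
Start: joints at [1.196, 0.286, 1.577, -0, 1.279, -0.15], TCP at [0.15, 0.658, 0.208] pointing down, gripper open.
Joint ranges: [-2.77, 2.77], [-0.9, 2.22], [0.21, 2.48], [-1.53, 4.67], [0.24, 2.81], [-2.84, 2.84]. Speed limits (rad/s): [2.79, 2.79, 3.14, 3.14, 3.14, 3.14].

INTERFACE

Orientations are given as a unit quaternion [x, y, z, w].
In Python, from plant import * gives the robot as it stands.
- The arm moves only by the shell command python3 -m jog 'ROWS' [FORCE]. ROWS is a JSON object of lists of equal length, an entry for each row: "travel": the shift along the world's x, y, z in mm, a list of three; "dr": the turn, a rotation vector about the world's x, y, z in degrees, a list of three; "jaw": the closure in counts, from 0 (fully open) to 255 (shut). In form: {"travel": [[x, y, z], ...], "dr": [[wx, wy, wz], ...], "jaw": [jaw, ...]}. A call has 1 to 5 rows; each row shifts and turns the commanded pose from where the row before left it; what a row does not reach is not made up. A row lasts 1/12 s, in which the tool goes at most 41.7 mm and 7.16 degrees, less where a joint would pass 70% of its speed; a pose out of reach is approached as far as the arm can. A call is refused whole if a number of a shift passes 41.7 or a number of a turn 7.16, either way. A call with a gripper value outside its range is refused whole. The fingers move at their own pace and stop on an object; FORCE is the grip in N (left out, the last holds). Time passes only in rows, so rows that do not move let the fingers close. It gives the time, the measured TCP pose, the force and the opening at its end, in the units of the state.
- get_state(): the state, without advancing time (a new reading comes with each control period).
- read_camera(name): name is "scene" or "side" or "wrist"; returns the picture (400x640x3 uint8, red, green, blue); there is no depth.
- camera_info(name): a dict with "K" (3x3 intrinsics, pixels), "R" (3x3) and "t" (3): a world point X has camera coordinates R X + t; the wrist camera has in their place "mount" (4x4, takes a point from camera to tool coordinates, whose origin is the TCP and whose axes are the flange's). Camera axes: x right, y down, z forward; pixel columns grow to the right and rows downward; lengths in m; the calibration is good to about 2 mm. The wrist camera is an equidistant fisheye: a pixel r from the principal point sees the ray r / f radians off the axis. A picture is of the moment at which its call begins: read the wrist's pose just before it. camera_info takes no time and is no camera call.
- sign_off(): hands the job in, once; it reports no verdict.
The state is a dict: "time": time; "qpos": joint angles; "dq": joint speeds; "joint_efforts": joint torques, N m; "eef_pos": TCP position; "tcp_rot": TCP orientation; "contact_force": force on the tool from outside, world axes, zero at the start; "wrist_torque": the same for the moment, N m; "opening": opening from 0.0 (shut) to 1.0 (fully open).
Only numpy, scipy, OpenCV 4.12 (cv2) and the standard library are available. Lean on these libraries where they do the work, as an engineer would, in place of code of your own. Each camera call takes 0.05 s, during which the arm holds its last target. There are 200 camera calls.

TASK

Put the three closed cartons into the grey tray that balances on the wooden riser, one upright in each of its three bays. They look alike but one is much heavier: find out which by lifting them, set that one in the middle bay first and then a light one on each side, each set down gently rather than dropped, so that the tray never tips and ends level and centred on its riser. Keep the cartons upright and leave the other goods where they are.

Things in the scene. Friction and masses are not known exactly. Their poses are not given: they have to be found in the camera images.
- riser: fixed wooden block on the table, 60 along its x, 120 along its y, 80 high (a wider 66 x 126 skirt at the foot); origin at the centre of its underside. The tray rests loose across its top.
- tray: light (about 0.12 kg) grey plastic tray, 300 long (its x) x 104 wide (its y), floor 4 thick, rim 26 above its underside; origin at the centre of its underside, z up. Three bays along x, centred at x = -96, 0, +96, y = 0, about 93 x 98 inside, parted by ribs 10 high. Only its middle 60 mm is held up: a carton put in an end bay tips it unless the heavy one already stands in the middle bay (or if an end is pushed down).
- bay_mid (a point): centre of the tray's inner floor, in the middle bay (4 mm above the tray's underside); axes as the tray's. Ribs rise 10 mm above this floor, the rim 22 mm.
- carton_a_mid (a point): closed plain cardboard carton with a paper tape strip on top, 80 long (its x) x 56 wide (its y) x 70 high (its z); this point is its centre, half-way up. The three cartons look the same; their weight is hidden: one (any of the three) weighs 0.50 to 0.70 kg, each of the other two about 0.08 to 0.11 kg. The contents cannot be seen and do not spill.
- carton_b_mid (a point): closed plain cardboard carton with a paper tape strip on top, 80 long (its x) x 56 wide (its y) x 70 high (its z); this point is its centre, half-way up. The three cartons look the same; their weight is hidden: one (any of the three) weighs 0.50 to 0.70 kg, each of the other two about 0.08 to 0.11 kg. The contents cannot be seen and do not spill.
- carton_c_mid (a point): closed plain cardboard carton with a paper tape strip on top, 80 long (its x) x 56 wide (its y) x 70 high (its z); this point is its centre, half-way up. The three cartons look the same; their weight is hidden: one (any of the three) weighs 0.50 to 0.70 kg, each of the other two about 0.08 to 0.11 kg. The contents cannot be seen and do not spill.
- wrench: bystander, loose: steel wrench 170 mm long lying flat; origin at its underside or axis. Leave it alone.
- bearing: bystander, loose: steel ring bearing 60 mm across, 18 high, with a 32 mm bore; origin at its underside or axis. Leave it alone.
- hub: bystander, loose: aluminium hub, 80 mm wide foot, 40 high; origin at its underside or axis. Leave it alone.
- driver: bystander, loose: screwdriver 190 mm long, lying; origin at its underside or axis. Leave it alone.
- can: bystander, loose: plain aluminium can, 62 mm across, 95 high, standing; origin at its underside or axis. Leave it alone.

How it is judged:
At the end, for the whole second after the job is handed in: One carton in each of the three bays (centre within 20 mm of the bay's centre along the tray, 30 mm across), standing on the tray's floor, upright within 0.12 rad and at rest; the tray at rest on the riser, level within 0.06 rad, its centre within 25 mm of the riser's ((x of carton_a_mid in the frame of tray between -0.116 and -0.076 m or x of carton_b_mid in the frame of tray between -0.116 and -0.076 m or x of carton_c_mid in the frame of tray between -0.116 and -0.076 m) and (x of carton_a_mid in the frame of tray between -0.02 and 0.02 m or x of carton_b_mid in the frame of tray between -0.02 and 0.02 m or x of carton_c_mid in the frame of tray between -0.02 and 0.02 m) and (x of carton_a_mid in the frame of tray between 0.076 and 0.116 m or x of carton_b_mid in the frame of tray between 0.076 and 0.116 m or x of carton_c_mid in the frame of tray between 0.076 and 0.116 m) and y of carton_a_mid in the frame of tray between -0.03 and 0.03 m and z of carton_a_mid in the frame of tray between 0.033 and 0.047 m and angle between each of carton_a_mid, carton_b_mid, carton_c_mid's own z axis and vertical below 0.12 rad and linear speed of each of carton_a, carton_b, carton_c, tray below 0.02 m/s and y of carton_b_mid in the frame of tray between -0.03 and 0.03 m and z of carton_b_mid in the frame of tray between 0.033 and 0.047 m and y of carton_c_mid in the frame of tray between -0.03 and 0.03 m and z of carton_c_mid in the frame of tray between 0.033 and 0.047 m and angle between tray's own z axis and vertical below 0.06 rad and horizontal distance between tray and riser below 0.025 m and height (world z) of tray above 0.074 m); the robot touches nothing.
It fails at once if the tray tips (leans over 0.2 rad) (angle between tray's own z axis and vertical above 0.2 rad).
It fails at once if a carton leans over 0.4 rad (angle between any of carton_a_mid, carton_b_mid, carton_c_mid's own z axis and vertical above 0.4 rad).
It fails at once if a carton is dropped (moves at over 0.5 m/s while the fingers do not touch it: a fall of about 13 mm) ((linear speed of carton_a above 0.5 m/s and contact force between the fingers and carton_a below 0.01 N) or (linear speed of carton_b above 0.5 m/s and contact force between the fingers and carton_b below 0.01 N) or (linear speed of carton_c above 0.5 m/s and contact force between the fingers and carton_c below 0.01 N)).
It fails at once if a bystander is moved by over 30 mm (distance of any of wrench, bearing, hub, driver, can from where it was at the start of the episode above 0.03 m).
It also fails if it takes over 72 s, if anything falls off the work surface, if the arm or the gripper's body presses on something with over 40 N, if the wrist force passes 120 N, or if a joint passes its speed limit or range.

## Working session

There is one attempt and no reset: what is moved stays moved. The work goes in short steps, Python scripts to look and compute and a shell command to move; the robot and the scene stay as the last step left them, time stands still between calls to the robot, and variables do not carry over. Pictures are saved under pics/ and viewed, about 8 in all and at most 12, crops included, and the job is handed in when it is done.

```bash
mkdir -p pics; python3 - <<'E'
from plant import *
import cv2,numpy as np
print(get_state())
for n in ["scene","side","wrist"]:
    print(n,{k:np.round(np.array(v),4).tolist() if not isinstance(v,str) else v for k,v in camera_info(n).items()})
    cv2.imwrite(f"pics/{n}0.png",read_camera(n)[:,:,::-1])
E
```

```text
{'time': 0.0, 'qpos': array([ 1.19598868e+00,  2.87168299e-01,  1.57818620e+00,  1.34646794e-05,
        1.27861568e+00, -1.49978585e-01]), 'dq': array([ 1.09131582e-05,  7.97956775e-04,  3.74415593e-04,  1.80588659e-03,
       -4.87614894e-04,  2.87048574e-04]), 'joint_efforts': array([ 7.72631065e-04, -4.05967641e+01, -2.92635351e+01, -1.07220967e-04,
        5.74047255e-03, -8.53538637e-06]), 'eef_pos': array([0.15017143, 0.657345  , 0.20634052]), 'tcp_rot': array([ 1.12179772e-01,  9.93687217e-01, -1.14640215e-03, -3.14580274e-04]), 'contact_force': array([ 0.42194231, -0.09297905, -0.63981165]), 'wrist_torque': array([-0.03740351, -0.00990869,  0.10440426]), 'opening': 0.9985960787682497}
scene {'K': [[440.9638, 0.0, 323.5406], [0.0, 440.9638, 197.4606], [0.0, 0.0, 1.0]], 'R': [[0.8165, 0.5772, -0.0122], [0.3046, -0.4486, -0.8403], [-0.4905, 0.6823, -0.5421]], 't': [-0.4664, -0.1298, 1.2762]}
side {'K': [[437.7308, 0.0, 319.3916], [0.0, 437.7308, 200.2962], [0.0, 0.0, 1.0]], 'R': [[-0.7218, -0.692, 0.0099], [-0.5242, 0.5374, -0.6606], [0.4518, -0.4821, -0.7507]], 't': [0.4185, 0.4113, 0.708]}
wrist {'K': [[309.7069, 0.0, 314.8184], [0.0, 309.7069, 196.2335], [0.0, 0.0, 1.0]], 'mount': [[-0.0004, -0.9618, -0.2736, 0.0694], [1.0, -0.0001, -0.0012, -0.0003], [0.0012, -0.2736, 0.9618, -0.1661], [0.0, 0.0, 0.0, 1.0]]}
```

View pics/scene0.png

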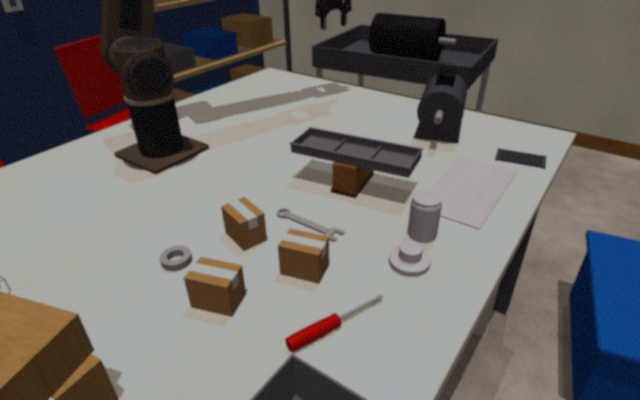

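View pics/side0.png

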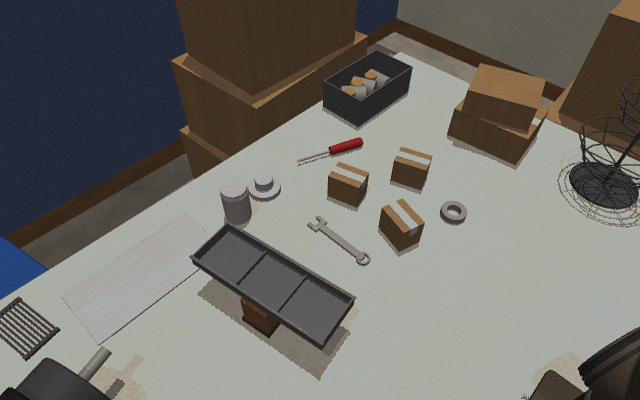

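The scene view shows cartons at about (245,223), (304,255) and (216,286), and the tray at (355,152). In the side view they are at (401,225), (411,167), (348,184), and the tray is at (272,283). Next I'll enlarge crops to get their corners.

```bash
python3 - <<'E'
import cv2,numpy as np
s=cv2.imread("pics/scene0.png");d=cv2.imread("pics/side0.png")
a=cv2.resize(s[190:320,180:340],None,fx=5,fy=5,interpolation=cv2.INTER_CUBIC)[:, :]
b=cv2.resize(d[140:260,320:440],None,fx=5,fy=5,interpolation=cv2.INTER_CUBIC)
a=cv2.resize(s[190:320,180:340],(480,390),interpolation=cv2.INTER_CUBIC)
b=cv2.resize(d[140:260,315:445],(390,360),interpolation=cv2.INTER_CUBIC)
cv2.imwrite("pics/ca.png",cv2.resize(s[190:320,180:340],(720,585),interpolation=cv2.INTER_CUBIC))
cv2.imwrite("pics/cb.png",cv2.resize(d[140:260,315:445],(650,600),interpolation=cv2.INTER_CUBIC))
E
cat > h.py <<'E'
import numpy as np
from plant import *
_c={n:camera_info(n) for n in("scene","side")}
def ray(n,p):
    c=_c[n];R=np.array(c["R"]);t=np.array(c["t"])
    d=R.T@np.linalg.solve(np.array(c["K"]),[p[0],p[1],1.]);return -R.T@t,d/np.linalg.norm(d)
def onz(n,p,z):
    o,d=ray(n,p);return o+d*(z-o[2])/d[2]
def proj(n,X):
    c=_c[n];q=np.array(c["K"])@(np.array(c["R"])@X+np.array(c["t"]));return q[:2]/q[2]
def tri(p,q):
    o1,d1=ray("scene",p);o2,d2=ray("side",q)
    s=np.linalg.lstsq(np.c_[d1,-d2],o2-o1,rcond=None)[0]
    a,b=o1+s[0]*d1,o2+s[1]*d2;return (a+b)/2,np.linalg.norm(a-b)
E
python3 - <<'E'
from h import *
print(proj("scene",np.array([.15,.658,.208])),proj("side",np.array([.15,.658,.208])),proj("scene",np.zeros(3)))
for n in("scene","side"): print(ray(n,(320,200))[0])
for p,q in [((245,223),(401,225)),((304,255),(348,184)),((216,286),(411,167)),((355,152),(272,283))]: print(tri(p,q))
E
```

```text
[333.10041379  38.69375791] [112.3051981  994.77617574] [162.39148793 152.6046478 ]
[ 1.04632127 -0.65983584  0.57701554]
[0.19783318 0.40982035 0.79903136]
(array([ 0.47760432, -0.15231342,  0.03679367]), np.float64(0.0025365744270136057))
(array([ 0.64300203, -0.1644651 ,  0.03775973]), np.float64(0.00017023570049059592))
(array([ 0.56856724, -0.31674508,  0.03908153]), np.float64(0.0002389723812850255))
(array([0.54874269, 0.16295314, 0.08834984]), np.float64(0.0035037093684714498))
```

View pics/ca.png

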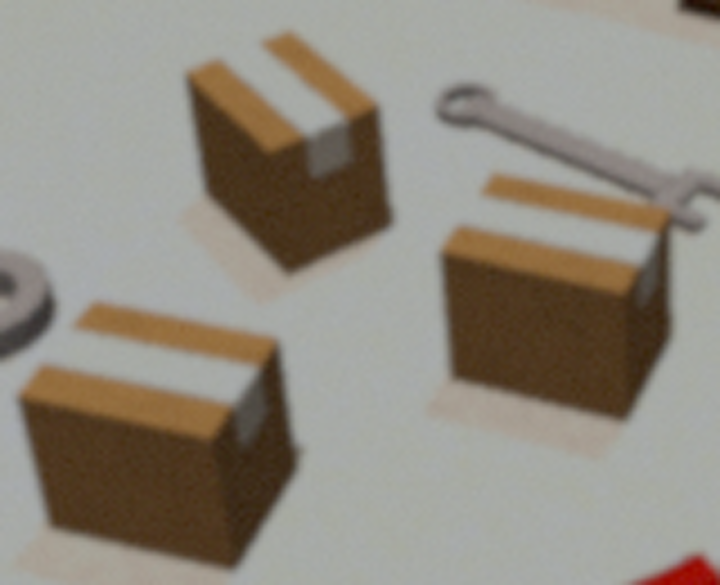

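View pics/cb.png

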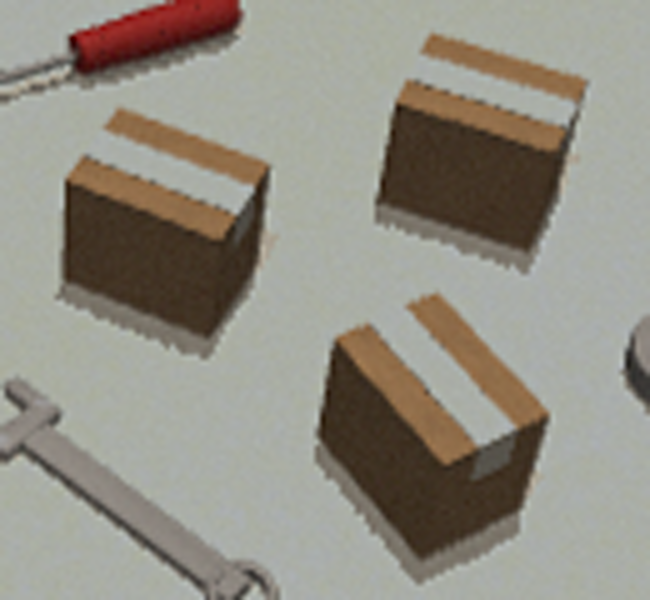

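Each carton's top quad reads clearly in both crops, with the tape running along the long side. Next: the tray and riser crops, and the carton fit.

```bash
python3 - <<'E'
import cv2,numpy as np
s=cv2.imread("pics/scene0.png");d=cv2.imread("pics/side0.png")
a=cv2.resize(s[120:200,280:430],(600,320),interpolation=cv2.INTER_CUBIC)
b=cv2.resize(d[215:355,180:360],(540,420),interpolation=cv2.INTER_CUBIC)
o=np.zeros((600,800,3),np.uint8)
a=cv2.resize(s[120:200,280:430],(450,240),interpolation=cv2.INTER_CUBIC)
b=cv2.resize(d[215:335+20,180:360],(450,350),interpolation=cv2.INTER_CUBIC)
o[:240,:450]=a;o[245:595,:450]=b
o=cv2.convertScaleAbs(o[:,:450],alpha=1.8)
cv2.imwrite("pics/t.png",o)
from h import *
C={1:([(190,74),(290,32),(378,108),(270,153)],[(335,340),(437,294),(547,414),(447,465)]),
2:([(493,176),(670,213),(630,292),(443,250)],[(120,108),(270,165),(223,240),(67,182)]),
3:([(97,304),(280,343),(212,440),(22,397)],[(433,34),(587,82),(560,150),(400,102)])}
for k,(p,q) in C.items():
    p=np.array(p)/4.5+[180,190];q=np.array(q)/5+[315,140]
    P=np.array([onz("scene",x,.07) for x in p]);Q=np.array([onz("side",x,.07) for x in q])
    perm=[np.argmin(np.linalg.norm(Q-x,axis=1)) for x in P]
    T=[tri(p[i],q[perm[i]]) for i in range(4)]
    X=np.array([t[0] for t in T]);r=cv2.minAreaRect(X[:,:2].astype(np.float32)*1000)
    e=[np.degrees(np.arctan2(*(X[(i+1)%4]-X[i])[[1,0]]))%180 for i in range(4)]
    l=[np.linalg.norm(X[(i+1)%4]-X[i])*1000 for i in range(4)]
    print(k,perm,X.mean(0).round(4),X[:,2].round(3),np.round(e),np.round(l),r, [round(t[1]*1000,1) for t in T])
E
```

```text
1 [np.int64(2), np.int64(3), np.int64(0), np.int64(1)] [ 0.4777 -0.1532  0.0699] [0.07  0.07  0.069 0.07 ] [ 75. 164.  73. 163.] [54. 79. 55. 78.] ((477.3825378417969, -153.40711975097656), (54.8536491394043, 79.47795104980469), 73.6124267578125) [np.float64(1.9), np.float64(1.2), np.float64(0.0), np.float64(0.6)]
2 [np.int64(2), np.int64(3), np.int64(0), np.int64(1)] [ 0.6433 -0.164   0.07  ] [0.07  0.069 0.071 0.071] [ 16. 107.  15. 106.] [80. 55. 80. 53.] ((643.5029296875, -164.30943298339844), (80.02194213867188, 54.71175003051758), 16.169450759887695) [np.float64(1.0), np.float64(0.7), np.float64(3.2), np.float64(1.8)]
3 [np.int64(2), np.int64(3), np.int64(0), np.int64(1)] [ 0.5672 -0.3159  0.07  ] [0.071 0.07  0.07  0.07 ] [ 19. 109.  18. 109.] [79. 54. 79. 53.] ((567.20263671875, -316.11505126953125), (79.08183288574219, 54.2247314453125), 18.517276763916016) [np.float64(4.2), np.float64(3.1), np.float64(1.3), np.float64(2.1)]
```

View pics/t.png

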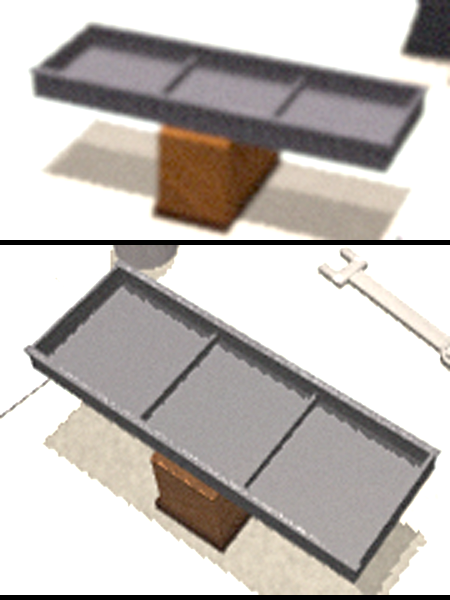

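```bash
python3 - <<'E'
import cv2
from h import *
p=np.array([(33,68),(92,25),(428,90),(388,150)])/3+[280,120]
q=np.array([(120,20),(438,209),(357,327),(27,105)])/2.5+[180,215]
P=np.array([onz("scene",x,.106) for x in p]);Q=np.array([onz("side",x,.106) for x in q])
perm=[np.argmin(np.linalg.norm(Q-x,axis=1)) for x in P]
print(P.round(3),Q.round(3),perm)
T=[tri(p[i],q[perm[i]]) for i in range(4)]
X=np.array([t[0] for t in T]);print(X.round(4),X.mean(0),[t[1] for t in T])
e=[np.degrees(np.arctan2(*(X[(i+1)%4]-X[i])[[1,0]]))%180 for i in range(4)];l=[np.linalg.norm(X[(i+1)%4]-X[i]) for i in range(4)]
print(e,l)
# ribs top z=.094 at side view
r=np.array([(216,93),(145,173),(315,153),(247,242)])/2.5+[180,215]
Rr=np.array([onz("side",x,.094) for x in r]);print(Rr.round(4),Rr.mean(0))
for x in [(215,301),(335,301)]: pass
# riser foot corners scene z=0: front edge
f=np.array([(155,216),(238,229)])/3+[280,120];print([onz("scene",x,0).round(4) for x in f])
g=np.array([(157,505-245),(222,549-245),(248,522-245)])/2.5+[180,215];print([onz("side",x,0).round(4) for x in g])
E
```

```text
[[0.412 0.09  0.106]
 [0.401 0.186 0.106]
 [0.694 0.232 0.106]
 [0.711 0.127 0.106]] [[0.704 0.137 0.106]
 [0.41  0.087 0.106]
 [0.392 0.189 0.106]
 [0.69  0.237 0.106]] [np.int64(1), np.int64(2), np.int64(3), np.int64(0)]
[[0.411  0.0885 0.1065]
 [0.3947 0.1896 0.1029]
 [0.6921 0.2366 0.1034]
 [0.7076 0.1352 0.1015]] [0.55135315 0.16247843 0.10359637] [np.float64(0.002994952232316257), np.float64(0.004405796888470552), np.float64(0.0005464640532890472), np.float64(0.0003302305367404344)]
[np.float64(99.17336973473189), np.float64(8.97535482922188), np.float64(98.69505114911902), np.float64(8.947836294133822)] [np.float64(0.10241034567123755), np.float64(0.30110412006457876), np.float64(0.10251026705325587), np.float64(0.30029134130172264)]
[[0.6029 0.1257 0.094 ]
 [0.5872 0.209  0.094 ]
 [0.5098 0.1103 0.094 ]
 [0.4931 0.1944 0.094 ]] [0.548259   0.15986256 0.094     ]
[array([0.5264, 0.098 , 0.    ]), array([0.5929, 0.1193, 0.    ])]
[array([0.5718, 0.2252, 0.    ]), array([0.5083, 0.2139, 0.    ]), array([0.5101, 0.1853, 0.    ])]
```

```bash
R='"dr":[[0,0,0],[0,0,0],[0,0,0],[0,0,0],[0,0,0]],"jaw":[0,0,0,0,0]}'
python3 -m jog '{"travel":[[26,-31,0],[26,-31,0],[26,-31,0],[26,-31,0],[26,-31,0]],"dr":[[0,0,0],[0,0,0],[0,0,0],[0,0,0],[0,0,0]],"jaw":[0,0,0,0,0]}' 60
python3 -m jog '{"travel":[[26,-31,0],[26,-31,0],[26,-31,0],[26,-31,0],[26,-31,0]],"dr":[[0,0,0],[0,0,0],[0,0,0],[0,0,0],[0,0,0]],"jaw":[0,0,0,0,0]}'
python3 -m jog '{"travel":[[26,-31,0],[26,-31,0],[26,-31,0],[0,-40,0],[0,-40,0]],"dr":[[0,0,0],[0,0,0],[0,0,0],[0,0,0],[0,0,0]],"jaw":[0,0,0,0,0]}'
python3 -m jog '{"travel":[[0,-40,0],[0,-40,0],[0,-40,0],[0,-40,0],[0,-40,0]],"dr":[[0,0,0],[0,0,0],[0,0,0],[0,0,0],[0,0,0]],"jaw":[0,0,0,0,0]}'
python3 -m jog '{"travel":[[0,-40,0],[0,-40,0],[-2,-30,0],[-8,-15,0],[0,0,0]],"dr":[[0,0,-3.6],[0,0,0],[0,0,0],[0,0,0],[0,0,0]],"jaw":[0,0,0,0,0]}'
python3 - <<'E'
from plant import *
import cv2
s=get_state();print(s['qpos'],s['eef_pos'],s['tcp_rot'],s['contact_force'])
cv2.imwrite("pics/w1.png",read_camera("wrist")[:,:,::-1])
E
```

```text
time: 0.57
eef_pos: [0.281, 0.5013, 0.2073]
tcp_rot: [0.112, 0.994, -0.0, -0.0]
contact_force: [0.7, 0.3, 1.3]
opening: 1.002
time: 0.98
eef_pos: [0.4111, 0.3462, 0.2076]
tcp_rot: [0.112, 0.994, -0.0, -0.0]
contact_force: [0.6, 0.9, -0.3]
opening: 1.004
time: 1.4
eef_pos: [0.4891, 0.1731, 0.2072]
tcp_rot: [0.112, 0.994, -0.0, -0.0]
contact_force: [0.1, -0.3, -0.2]
opening: 1.002
time: 1.82
eef_pos: [0.4878, -0.0268, 0.2076]
tcp_rot: [0.112, 0.994, 0.0, 0.0]
contact_force: [0.9, -1.0, -1.2]
opening: 1.003
time: 2.23
eef_pos: [0.4774, -0.1529, 0.2074]
tcp_rot: [0.146, 0.989, -0.0, -0.001]
contact_force: [0.7, 0.7, -0.2]
opening: 1.0
[-5.12038297e-01 -1.02442294e-01  1.99524760e+00 -1.04007180e-03
  1.24953938e+00 -1.79041809e+00] [ 0.47737381 -0.15286656  0.20735579] [ 1.45525245e-01  9.89354344e-01 -3.26210094e-04 -5.27626220e-04] [ 0.650705    0.73088576 -0.20582305]
```

View pics/w1.png

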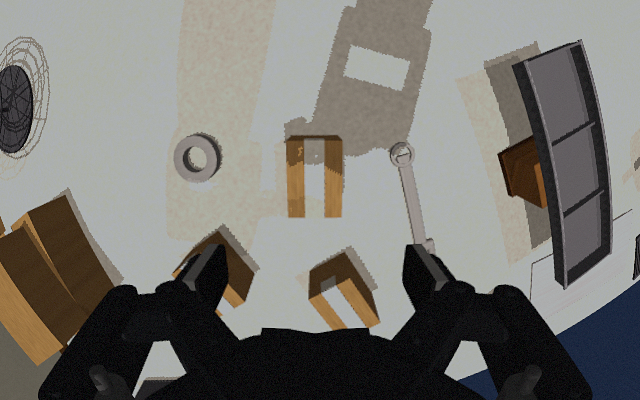

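The wrist view shows carton 1 centred at (314,178) with its tape aligned. The predicted pixel under the TCP is about (315,180), so the pose is confirmed. Descending to grip and weigh.

```bash
python3 -m jog '{"travel":[[0,0,-38],[0,0,-38],[0,0,-38],[0,0,-36],[0,0,-20]],"dr":[[0,0,0],[0,0,0],[0,0,0],[0,0,0],[0,0,0]],"jaw":[0,0,0,0,0]}' 50
python3 -m jog '{"travel":[[0,0,-10],[0,0,0],[0,0,0],[0,0,0],[0,0,0]],"dr":[[0,0,0],[0,0,0],[0,0,0],[0,0,0],[0,0,0]],"jaw":[0,0,255,255,255]}'
python3 -m jog '{"travel":[[0,0,0],[0,0,0],[0,0,0],[0,0,0],[0,0,0]],"dr":[[0,0,0],[0,0,0],[0,0,0],[0,0,0],[0,0,0]],"jaw":[255,255,255,255,255]}'
python3 -m jog '{"travel":[[0,0,2],[0,0,4],[0,0,4],[0,0,0],[0,0,0]],"dr":[[0,0,0],[0,0,0],[0,0,0],[0,0,0],[0,0,0]],"jaw":[255,255,255,255,255]}'
python3 -m jog '{"travel":[[0,0,0],[0,0,0],[0,0,0]],"dr":[[0,0,0],[0,0,0],[0,0,0]],"jaw":[255,255,255]}'
```

```text
time: 2.7
eef_pos: [0.4758, -0.147, 0.0333]
tcp_rot: [0.143, 0.99, 0.001, -0.003]
contact_force: [-0.4, 0.4, 0.4]
opening: 0.997
time: 3.12
eef_pos: [0.4806, -0.1524, 0.0311]
tcp_rot: [0.142, 0.99, -0.003, 0.002]
contact_force: [-0.2, -1.7, -1.2]
opening: 0.64
time: 3.53
eef_pos: [0.4806, -0.1524, 0.031]
tcp_rot: [0.143, 0.99, -0.002, 0.003]
contact_force: [-2.7, -4.8, 5.4]
opening: 0.643
time: 3.95
eef_pos: [0.4781, -0.1495, 0.0374]
tcp_rot: [0.143, 0.99, 0.0, -0.0]
contact_force: [0.6, -0.5, -6.7]
opening: 0.637
time: 4.2
eef_pos: [0.4782, -0.1497, 0.0373]
tcp_rot: [0.143, 0.99, 0.0, -0.0]
contact_force: [0.1, 0.2, -6.2]
opening: 0.64
```

Carton 1 weighs 6.2 N (about 0.63 kg), so it is the heavy one. Carrying it to the middle bay.

```bash
python3 -m jog '{"travel":[[0,0,20],[0,0,35],[0,0,40],[0,0,40],[0,0,35]],"dr":[[0,0,0],[0,0,0],[0,0,0],[0,0,0],[0,0,0]],"jaw":[255,255,255,255,255]}'
python3 -m jog '{"travel":[[3,15,10],[7,31,0],[7,31,0],[7,31,0],[7,31,0]],"dr":[[0,0,0],[0,0,5.1],[0,0,5.1],[0,0,5.1],[0,0,5.1]],"jaw":[255,255,255,255,255]}'
python3 -m jog '{"travel":[[7,31,0],[7,31,0],[7,31,0],[7,31,0],[7,31,0]],"dr":[[0,0,5.1],[0,0,0],[0,0,0],[0,0,0],[0,0,0]],"jaw":[255,255,255,255,255]}'
python3 -m jog '{"travel":[[10,19,0],[4,0,0],[0,0,0],[0,0,0],[0,0,0]],"dr":[[0,0,0],[0,0,0],[0,0,0],[0,0,0],[0,0,0]],"jaw":[255,255,255,255,255]}'
python3 - <<'E'
from plant import *
import cv2,numpy as np
s=get_state();print(s['qpos'].round(3),s['eef_pos'],s['tcp_rot'],s['contact_force'])
ims=[cv2.resize(read_camera("wrist")[:,:,::-1],(640,400))]
cv2.imwrite("pics/w2.png",ims[0])
E
```

```text
time: 4.62
eef_pos: [0.4785, -0.1499, 0.21]
tcp_rot: [0.143, 0.99, -0.0, 0.001]
contact_force: [1.4, -0.7, -6.7]
opening: 0.639
time: 5.03
eef_pos: [0.5091, -0.0096, 0.2173]
tcp_rot: [-0.036, 0.999, 0.0, -0.0]
contact_force: [0.9, -0.5, -7.5]
opening: 0.64
time: 5.45
eef_pos: [0.5441, 0.1456, 0.217]
tcp_rot: [-0.079, 0.997, 0.0, -0.001]
contact_force: [0.6, -0.9, -6.9]
opening: 0.64
time: 5.87
eef_pos: [0.5579, 0.1621, 0.2171]
tcp_rot: [-0.078, 0.997, -0.0, -0.001]
contact_force: [-0.3, -0.3, -7.0]
opening: 0.639
[ 0.108  0.074  1.802 -0.     1.266 -1.619] [0.55789863 0.1620942  0.21711461] [-7.81493930e-02  9.96941334e-01 -2.15507473e-04 -7.76660596e-04] [-0.270286   -0.26147197 -6.98494498]
```

View pics/w2.png

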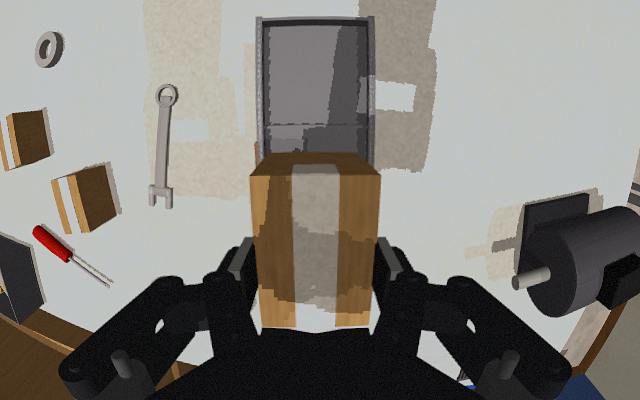

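The tray's near end shows at (257,17)–(375,16), the rib at row 124, and the carton's top edge at row 175. Converting these to world positions.

```bash
cat >> h.py <<'E'
from scipy.spatial.transform import Rotation as Ro
def won(p,z,s):
    c=camera_info("wrist");K=np.array(c["K"]);M=np.array(c["mount"])
    v=np.array([p[0]-K[0,2],p[1]-K[1,2]]);r=np.linalg.norm(v);th=r/K[0,0]
    d=np.r_[v/r*np.sin(th),np.cos(th)]
    R=Ro.from_quat(s['tcp_rot']).as_matrix();o=np.array(s['eef_pos'])+R@M[:3,3];d=R@M[:3,:3]@d
    return o+d*(z-o[2])/d[2]
E
python3 - <<'E'
from h import *
s=get_state()
a=won((257,17),.106,s);b=won((375,16),.106,s);print("end",a,b,(a+b)/2)
for sd in (9,):
    u=np.array([np.cos(np.radians(sd)),np.sin(np.radians(sd))])
    print("tray c from end",((a+b)/2)[:2]+.15*u)
a=won((264,124),.094,s);b=won((368,124),.094,s);print("rib",a,b,((a+b)/2)[:2]+.048*u)
a=won((250,176),.256,s);b=won((381,176),.256,s);print("carton",a,b,np.linalg.norm(a-b),((a+b)/2)[:2]+.04*u)
E
```

```text
end [0.40998929 0.0856392  0.106     ] [0.39244276 0.19018128 0.106     ] [0.40121602 0.13791024 0.106     ]
tray c from end [0.54936927 0.16137541]
rib [0.50851776 0.10552852 0.094     ] [0.49336012 0.20164025 0.094     ] [0.54834798 0.16109324]
carton [0.52063537 0.12776889 0.256     ] [0.51193781 0.18301173 0.256     ] 0.05592332663018286 [0.55579412 0.16164769]
```

Wrist and fixed cameras agree on the tray centre, (0.549, 0.161). The carton needs −6 mm in x. Lowering.

```bash
python3 -m jog '{"travel":[[-6,0,-15],[0,0,-25],[0,0,-25],[0,0,-20],[0,0,-8]],"dr":[[0,0,0],[0,0,0],[0,0,0],[0,0,0],[0,0,0]],"jaw":[255,255,255,255,255]}'
python3 -m jog '{"travel":[[0,0,-2],[0,0,-2],[0,0,-2],[0,0,0],[0,0,0]],"dr":[[0,0,0],[0,0,0],[0,0,0],[0,0,0],[0,0,0]],"jaw":[255,255,255,255,255]}'
python3 -m jog '{"travel":[[0,0,-1],[0,0,-1],[0,0,-1],[0,0,0],[0,0,0]],"dr":[[0,0,0],[0,0,0],[0,0,0],[0,0,0],[0,0,0]],"jaw":[255,255,255,255,255]}'
```

```text
time: 6.33
eef_pos: [0.5497, 0.1617, 0.1209]
tcp_rot: [-0.078, 0.997, -0.0, -0.003]
contact_force: [-1.4, 0.5, -8.2]
opening: 0.64
time: 6.75
eef_pos: [0.5534, 0.1631, 0.1202]
tcp_rot: [-0.079, 0.997, 0.0, 0.001]
contact_force: [0.3, 0.2, -7.2]
opening: 0.635
time: 7.17
eef_pos: [0.5523, 0.163, 0.1156]
tcp_rot: [-0.079, 0.997, -0.0, -0.0]
contact_force: [-0.3, 0.5, -6.1]
opening: 0.641
```

```bash
python3 -m jog '{"travel":[[0,0,-1],[0,0,0],[0,0,0]],"dr":[[0,0,0],[0,0,0],[0,0,0]],"jaw":[255,255,255]}'
python3 -m jog '{"travel":[[0,0,-1],[0,0,0],[0,0,0]],"dr":[[0,0,0],[0,0,0],[0,0,0]],"jaw":[255,255,255]}'
python3 - <<'E'
from plant import *
import cv2,numpy as np
cv2.imwrite("pics/s2.png",cv2.resize(read_camera("side")[180:360,150:390,::-1],(800,600)))
E
```

```text
time: 7.42
eef_pos: [0.5526, 0.163, 0.1152]
tcp_rot: [-0.079, 0.997, -0.0, 0.0]
contact_force: [-1.3, -0.9, -3.8]
opening: 0.638
time: 7.67
eef_pos: [0.5527, 0.163, 0.1151]
tcp_rot: [-0.079, 0.997, -0.0, 0.0]
contact_force: [-5.2, -1.5, 3.3]
opening: 0.637
```

View pics/s2.png

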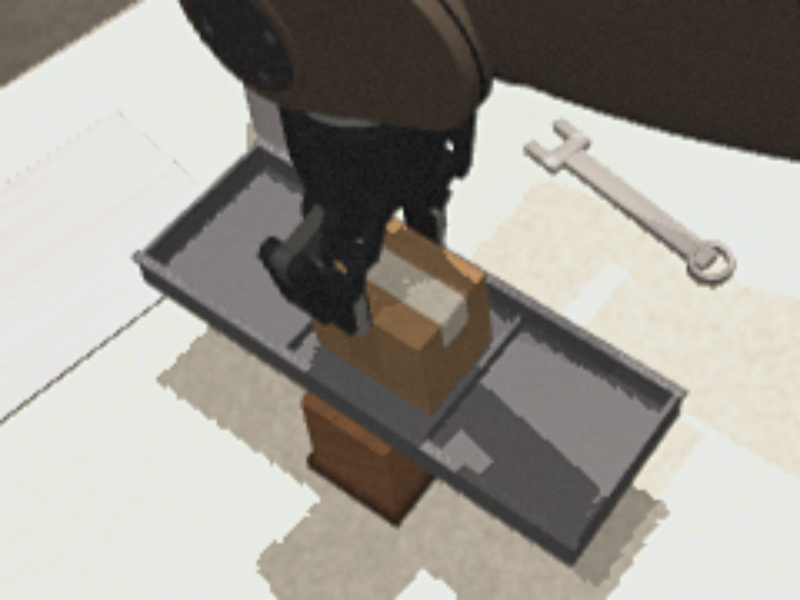

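The carton stands in the middle bay (crop ~(410,330)) and the tray is level. Releasing and retreating towards carton 2 at (0.643,−0.164).

```bash
python3 -m jog '{"travel":[[0,0,1],[0,0,0],[0,0,0],[0,0,0],[0,0,0]],"dr":[[0,0,0],[0,0,0],[0,0,0],[0,0,0],[0,0,0]],"jaw":[200,0,0,0,0]}'
python3 -m jog '{"travel":[[0,0,0],[0,0,0],[0,0,15],[0,0,35],[0,0,40]],"dr":[[0,0,0],[0,0,0],[0,0,0],[0,0,0],[0,0,0]],"jaw":[0,0,0,0,0]}'
python3 -m jog '{"travel":[[5,-15,15],[10,-38,0],[10,-38,0],[10,-38,0],[10,-38,0]],"dr":[[0,0,0],[0,0,3.5],[0,0,3.5],[0,0,0],[0,0,0]],"jaw":[0,0,0,0,0]}'
python3 -m jog '{"travel":[[10,-38,0],[10,-38,0],[10,-38,0],[10,-38,0],[6,-8,0]],"dr":[[0,0,0],[0,0,0],[0,0,0],[0,0,0],[0,0,0]],"jaw":[0,0,0,0,0]}'
python3 -m jog '{"travel":[[0,0,0],[0,0,0],[0,0,0]],"dr":[[0,0,0],[0,0,0],[0,0,0]],"jaw":[0,0,0]}'
python3 - <<'E'
from plant import *
import cv2,numpy as np
s=get_state();print(s['qpos'].round(3),s['eef_pos'],s['tcp_rot'],s['contact_force'])
w=read_camera("wrist");d=read_camera("side")
cv2.imwrite("pics/w3.png",cv2.cvtColor(np.vstack([cv2.resize(w[60:300,160:560],(600,360)),cv2.resize(d[200:360,160:400],(360,240))[:, :].repeat(1,1) if 0 else cv2.copyMakeBorder(cv2.resize(d[200:360,160:400],(360,240)),0,0,0,240,cv2.BORDER_CONSTANT)]),cv2.COLOR_RGB2BGR))
E
```

```text
time: 8.13
eef_pos: [0.5531, 0.1631, 0.115]
tcp_rot: [-0.079, 0.997, 0.0, 0.001]
contact_force: [0.4, 0.2, -0.0]
opening: 1.003
time: 8.55
eef_pos: [0.5504, 0.1627, 0.2024]
tcp_rot: [-0.079, 0.997, -0.0, -0.003]
contact_force: [1.1, -0.6, -0.2]
opening: 0.997
time: 8.97
eef_pos: [0.5978, -0.0055, 0.2201]
tcp_rot: [-0.14, 0.99, -0.0, 0.001]
contact_force: [1.0, 0.5, -0.3]
opening: 0.997
time: 9.38
eef_pos: [0.6438, -0.17, 0.2195]
tcp_rot: [-0.137, 0.991, -0.001, 0.0]
contact_force: [-0.3, 0.5, -0.1]
opening: 0.997
time: 9.63
eef_pos: [0.6431, -0.1625, 0.2195]
tcp_rot: [-0.14, 0.99, 0.0, -0.0]
contact_force: [-0.4, 0.1, 0.5]
opening: 0.999
[-4.000e-01  2.530e-01  1.595e+00  1.000e-03  1.294e+00 -2.252e+00] [ 0.6431409  -0.16246142  0.21947203] [-1.39919281e-01  9.90162767e-01  4.65064834e-04 -2.72641842e-04] [-0.38072033  0.14036197  0.5002067 ]
```

View pics/w3.png

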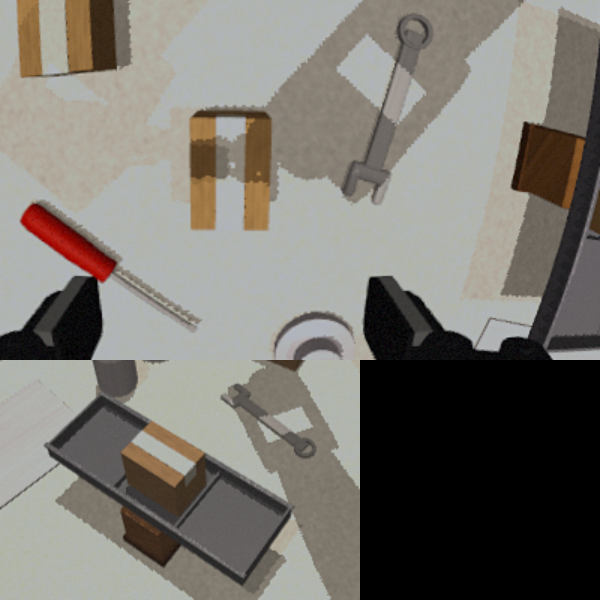

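Carton 1 sits level in the middle bay. Carton 2 is centred at wrist pixel ≈(313,175) against ≈(315,177) predicted, so within 2 mm. Gripping it.

```bash
python3 -m jog '{"travel":[[0,-1,-39],[0,0,-39],[0,0,-39],[0,0,-36],[0,0,-22]],"dr":[[0,0,0],[0,0,0],[0,0,0],[0,0,0],[0,0,0]],"jaw":[0,0,0,0,0]}' 40
python3 -m jog '{"travel":[[0,0,-13],[0,0,0],[0,0,0],[0,0,0],[0,0,0]],"dr":[[0,0,0],[0,0,0],[0,0,0],[0,0,0],[0,0,0]],"jaw":[0,0,255,255,255]}'
python3 -m jog '{"travel":[[0,0,0],[0,0,0],[0,0,0],[0,0,0],[0,0,0]],"dr":[[0,0,0],[0,0,0],[0,0,0],[0,0,0],[0,0,0]],"jaw":[255,255,255,255,255]}'
python3 -m jog '{"travel":[[0,0,2],[0,0,4],[0,0,4],[0,0,0],[0,0,0]],"dr":[[0,0,0],[0,0,0],[0,0,0],[0,0,0],[0,0,0]],"jaw":[255,255,255,255,255]}'
python3 -m jog '{"travel":[[0,0,0],[0,0,0],[0,0,0]],"dr":[[0,0,0],[0,0,0],[0,0,0]],"jaw":[255,255,255]}'
```

```text
time: 10.15
eef_pos: [0.6407, -0.1622, 0.0402]
tcp_rot: [-0.14, 0.99, 0.002, -0.003]
contact_force: [-0.9, 0.5, 0.3]
opening: 0.999
time: 10.57
eef_pos: [0.6456, -0.1653, 0.0353]
tcp_rot: [-0.139, 0.99, -0.001, 0.002]
contact_force: [0.4, -0.3, -0.1]
opening: 0.64
time: 10.98
eef_pos: [0.6457, -0.1654, 0.0352]
tcp_rot: [-0.139, 0.99, -0.001, 0.003]
contact_force: [-0.7, 2.2, 5.8]
opening: 0.64
time: 11.4
eef_pos: [0.6434, -0.1652, 0.0419]
tcp_rot: [-0.139, 0.99, -0.0, 0.0]
contact_force: [-0.2, 0.0, -0.8]
opening: 0.642
time: 11.65
eef_pos: [0.6432, -0.1649, 0.0413]
tcp_rot: [-0.139, 0.99, 0.0, -0.0]
contact_force: [0.3, 0.5, -1.1]
opening: 0.64
```

Light carton (1.1 N). To the +x bay.

```bash
python3 -m jog '{"travel":[[0,0,20],[0,0,38],[0,0,40],[0,0,40],[0,0,36]],"dr":[[0,0,0],[0,0,0],[0,0,0],[0,0,0],[0,0,0]],"jaw":[255,255,255,255,255]}'
python3 -m jog '{"travel":[[0,18,10],[0,36,0],[0,36,0],[0,36,0],[0,36,0]],"dr":[[0,0,0],[0,0,-3.5],[0,0,-3.5],[0,0,0],[0,0,0]],"jaw":[255,255,255,255,255]}'
python3 -m jog '{"travel":[[0,36,0],[0,36,0],[0,36,0],[0,36,0],[3,24,0]],"dr":[[0,0,0],[0,0,0],[0,0,0],[0,0,0],[0,0,0]],"jaw":[255,255,255,255,255]}'
python3 -m jog '{"travel":[[0,10,0],[0,0,0],[0,0,0],[0,0,0]],"dr":[[0,0,0],[0,0,0],[0,0,0],[0,0,0]],"jaw":[255,255,255,255]}'
python3 - <<'E'
from plant import *
import cv2,numpy as np
s=get_state();print(s['eef_pos'],s['tcp_rot'],s['contact_force'])
cv2.imwrite("pics/w4.png",read_camera("wrist")[:,:,::-1])
E
```

```text
time: 12.07
eef_pos: [0.6435, -0.165, 0.2182]
tcp_rot: [-0.139, 0.99, -0.0, 0.0]
contact_force: [1.0, -0.5, -0.7]
opening: 0.642
time: 12.48
eef_pos: [0.6431, -0.0016, 0.2256]
tcp_rot: [-0.078, 0.997, 0.0, -0.0]
contact_force: [1.0, -0.1, -1.3]
opening: 0.64
time: 12.9
eef_pos: [0.6455, 0.1684, 0.2255]
tcp_rot: [-0.08, 0.997, 0.001, -0.0]
contact_force: [-0.9, -0.4, -1.5]
opening: 0.638
time: 13.23
eef_pos: [0.6465, 0.1735, 0.2255]
tcp_rot: [-0.078, 0.997, -0.0, -0.0]
contact_force: [-0.4, -0.3, -0.9]
opening: 0.638
[0.64649012 0.17354812 0.22547326] [-7.80420234e-02  9.96949967e-01 -3.77861827e-04 -2.51456236e-04] [-0.36765812 -0.3036801  -0.88974295]
```

View pics/w4.png

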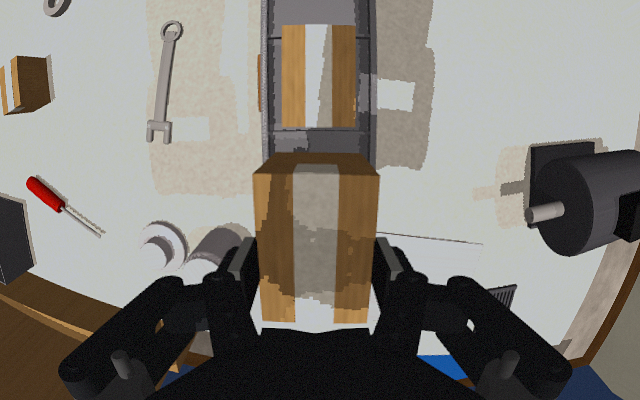

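The mid carton's top spans (282,25)–(355,128), the rib is at row 38, and the held carton's top edge is at row 175.

```bash
python3 - <<'E'
from h import *
s=get_state();u=np.array([np.cos(np.radians(9)),np.sin(np.radians(9))])
m=lambda a,b,z:((won(a,z,s)+won(b,z,s))/2)[:2]
print("mid carton",(m((282,25),(355,25),.154)+m((281,128),(355,128),.154))/2)
print("tray c",m((268,38),(370,38),.094)+.048*u)
print("held",m((252,175),(380,175),.260)+.04*u)
E
```

```text
mid carton [0.55044146 0.16039585]
tray c [0.55314585 0.16223034]
held [0.6447265  0.17327278]
```

```bash
python3 -m jog '{"travel":[[0,2.5,-15],[0,0,-28],[0,0,-28],[0,0,-20],[0,0,-9]],"dr":[[0,0,0],[0,0,0],[0,0,0],[0,0,0],[0,0,0]],"jaw":[255,255,255,255,255]}'
python3 -m jog '{"travel":[[0,0,-2],[0,0,-1],[0,0,-1],[0,0,0],[0,0,0]],"dr":[[0,0,0],[0,0,0],[0,0,0],[0,0,0],[0,0,0]],"jaw":[255,255,255,255,255]}'
python3 -m jog '{"travel":[[0,0,-1],[0,0,0],[0,0,0]],"dr":[[0,0,0],[0,0,0],[0,0,0]],"jaw":[255,255,255]}'
```

```text
time: 13.7
eef_pos: [0.6436, 0.1761, 0.1201]
tcp_rot: [-0.078, 0.997, -0.0, -0.004]
contact_force: [-0.5, -0.5, -2.2]
opening: 0.647
time: 14.12
eef_pos: [0.6475, 0.1776, 0.1235]
tcp_rot: [-0.079, 0.997, 0.0, 0.002]
contact_force: [-0.0, 0.3, -0.4]
opening: 0.642
time: 14.37
eef_pos: [0.6465, 0.1776, 0.1211]
tcp_rot: [-0.079, 0.997, 0.0, 0.0]
contact_force: [0.0, 0.1, -1.7]
opening: 0.644
```

```bash
python3 -m jog '{"travel":[[0,0,-1],[0,0,0],[0,0,0]],"dr":[[0,0,0],[0,0,0],[0,0,0]],"jaw":[255,255,255]}'
python3 -m jog '{"travel":[[0,0,-0.7],[0,0,0],[0,0,0]],"dr":[[0,0,0],[0,0,0],[0,0,0]],"jaw":[255,255,255]}'
```

```text
time: 14.62
eef_pos: [0.6463, 0.1775, 0.1196]
tcp_rot: [-0.079, 0.997, 0.0, -0.0]
contact_force: [0.5, -0.2, -0.7]
opening: 0.641
time: 14.87
eef_pos: [0.6465, 0.1775, 0.1194]
tcp_rot: [-0.079, 0.997, -0.0, 0.0]
contact_force: [-1.5, -0.5, 0.5]
opening: 0.636
```

Contact made. Releasing, then on to carton 3 at (0.567,−0.316).

```bash
python3 -m jog '{"travel":[[0,0,0],[0,0,0],[0,0,0],[0,0,0],[0,0,0]],"dr":[[0,0,0],[0,0,0],[0,0,0],[0,0,0],[0,0,0]],"jaw":[140,0,0,0,0]}' 20
python3 -m jog '{"travel":[[0,0,0],[0,0,0],[0,0,15],[0,0,35],[0,0,40]],"dr":[[0,0,0],[0,0,0],[0,0,0],[0,0,0],[0,0,0]],"jaw":[0,0,0,0,0]}'
python3 -m jog '{"travel":[[-3,-15,15],[-6,-40,0],[-6,-40,0],[-6,-40,0],[-6,-40,0]],"dr":[[0,0,0],[0,0,5],[0,0,4.7],[0,0,0],[0,0,0]],"jaw":[0,0,0,0,0]}'
python3 -m jog '{"travel":[[-6,-40,0],[-6,-40,0],[-6,-40,0],[-6,-40,0],[-6,-40,0]],"dr":[[0,0,0],[0,0,0],[0,0,0],[0,0,0],[0,0,0]],"jaw":[0,0,0,0,0]}'
python3 -m jog '{"travel":[[-6,-40,0],[-6,-40,0],[-6,-33,0],[-4,-3,0],[0,0,0]],"dr":[[0,0,0],[0,0,0],[0,0,0],[0,0,0],[0,0,0]],"jaw":[0,0,0,0,0]}'
python3 -m jog '{"travel":[[0,0,0],[0,0,0]],"dr":[[0,0,0],[0,0,0]],"jaw":[0,0]}'
python3 - <<'E'
from plant import *
import cv2,numpy as np
s=get_state();print(s['qpos'].round(3),s['eef_pos'],s['tcp_rot'],s['contact_force'])
w=read_camera("wrist");d=read_camera("side")
cv2.imwrite("pics/w5.png",cv2.cvtColor(np.vstack([cv2.resize(w[60:300,160:560],(600,360)),cv2.copyMakeBorder(cv2.resize(d[200:360,160:400],(360,240)),0,0,0,240,cv2.BORDER_CONSTANT)]),cv2.COLOR_RGB2BGR))
E
```

```text
time: 15.28
eef_pos: [0.6465, 0.1775, 0.119]
tcp_rot: [-0.079, 0.997, -0.0, 0.0]
contact_force: [-0.4, -0.2, -0.4]
opening: 1.001
time: 15.7
eef_pos: [0.6445, 0.1772, 0.2074]
tcp_rot: [-0.079, 0.997, -0.0, -0.003]
contact_force: [0.6, -1.1, -0.6]
opening: 0.999
time: 16.12
eef_pos: [0.6192, 0.0011, 0.2259]
tcp_rot: [-0.163, 0.987, -0.0, 0.001]
contact_force: [1.0, -0.2, -1.1]
opening: 1.002
time: 16.53
eef_pos: [0.5891, -0.1994, 0.2258]
tcp_rot: [-0.163, 0.987, -0.001, 0.001]
contact_force: [0.7, 0.5, -0.0]
opening: 1.002
time: 16.95
eef_pos: [0.5666, -0.3157, 0.225]
tcp_rot: [-0.161, 0.987, -0.0, 0.0]
contact_force: [0.5, 0.7, -0.3]
opening: 1.003
time: 17.12
eef_pos: [0.5679, -0.3122, 0.2246]
tcp_rot: [-0.163, 0.987, 0.0, 0.0]
contact_force: [0.3, 0.0, -1.1]
opening: 1.003
[-6.590e-01  2.150e-01  1.631e+00  1.000e-03  1.295e+00 -2.558e+00] [ 0.56787374 -0.31220703  0.22463731] [-1.63267285e-01  9.86581820e-01  7.07452515e-06  3.26921355e-04] [ 0.34034707  0.00689176 -1.06177207]
```

View pics/w5.png

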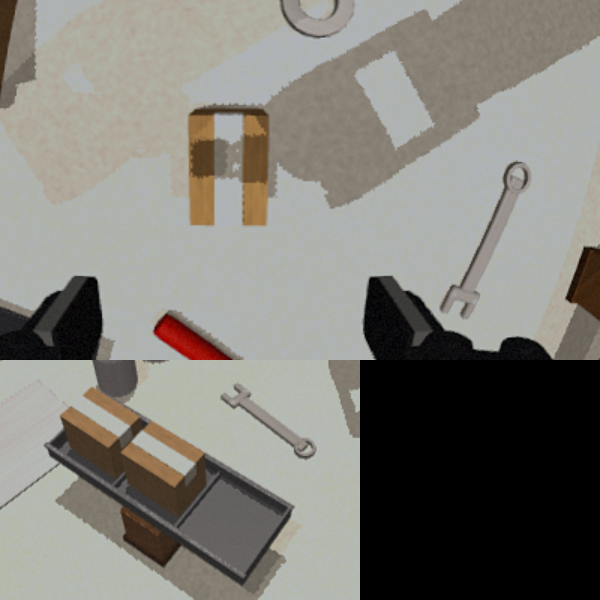

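Carton 2 is in the +x bay and the tray is level. Carton 3 is at wrist pixel ≈(313,173), so I correct by (−1.5,−3) mm and grip.

```bash
python3 -m jog '{"travel":[[-1.5,-3,-39],[0,0,-39],[0,0,-39],[0,0,-38],[0,0,-25]],"dr":[[0,0,0],[0,0,0],[0,0,0],[0,0,0],[0,0,0]],"jaw":[0,0,0,0,0]}' 40
python3 -m jog '{"travel":[[0,0,-13],[0,0,0],[0,0,0],[0,0,0],[0,0,0]],"dr":[[0,0,0],[0,0,0],[0,0,0],[0,0,0],[0,0,0]],"jaw":[0,0,255,255,255]}'
python3 -m jog '{"travel":[[0,0,0],[0,0,0],[0,0,0],[0,0,0],[0,0,0]],"dr":[[0,0,0],[0,0,0],[0,0,0],[0,0,0],[0,0,0]],"jaw":[255,255,255,255,255]}'
python3 -m jog '{"travel":[[0,0,2],[0,0,4],[0,0,4],[0,0,0],[0,0,0]],"dr":[[0,0,0],[0,0,0],[0,0,0],[0,0,0],[0,0,0]],"jaw":[255,255,255,255,255]}'
python3 -m jog '{"travel":[[0,0,0],[0,0,0],[0,0,0]],"dr":[[0,0,0],[0,0,0],[0,0,0]],"jaw":[255,255,255]}'
```

```text
time: 17.63
eef_pos: [0.5645, -0.3136, 0.0398]
tcp_rot: [-0.164, 0.987, 0.002, -0.002]
contact_force: [0.2, -0.7, -0.8]
opening: 1.002
time: 18.05
eef_pos: [0.568, -0.3176, 0.0347]
tcp_rot: [-0.163, 0.987, -0.002, 0.002]
contact_force: [0.9, -0.7, 0.2]
opening: 0.643
time: 18.47
eef_pos: [0.5681, -0.3176, 0.0346]
tcp_rot: [-0.163, 0.987, -0.002, 0.002]
contact_force: [0.7, 2.4, 6.6]
opening: 0.639
time: 18.88
eef_pos: [0.5659, -0.3166, 0.0412]
tcp_rot: [-0.163, 0.987, -0.0, 0.0]
contact_force: [0.9, 0.3, -0.8]
opening: 0.643
time: 19.13
eef_pos: [0.5657, -0.3164, 0.0406]
tcp_rot: [-0.163, 0.987, 0.0, -0.0]
contact_force: [0.8, -0.6, -1.1]
opening: 0.645
```

```bash
python3 -m jog '{"travel":[[0,0,20],[0,0,38],[0,0,40],[0,0,40],[0,0,36]],"dr":[[0,0,0],[0,0,0],[0,0,0],[0,0,0],[0,0,0]],"jaw":[255,255,255,255,255]}'
python3 -m jog '{"travel":[[0,12,10],[-9,37,0],[-9,37,0],[-9,37,0],[-9,37,0]],"dr":[[0,0,0],[0,0,-5],[0,0,-4.7],[0,0,0],[0,0,0]],"jaw":[255,255,255,255,255]}'
python3 -m jog '{"travel":[[-9,37,0],[-9,37,0],[-9,37,0],[-9,37,0],[-9,37,0]],"dr":[[0,0,0],[0,0,0],[0,0,0],[0,0,0],[0,0,0]],"jaw":[255,255,255,255,255]}'
python3 -m jog '{"travel":[[-9,37,0],[-9,37,0],[-9,37,0],[-1,7,0],[0,0,0]],"dr":[[0,0,0],[0,0,0],[0,0,0],[0,0,0],[0,0,0]],"jaw":[255,255,255,255,255]}'
python3 -m jog '{"travel":[[0,0,0],[0,0,0]],"dr":[[0,0,0],[0,0,0]],"jaw":[255,255]}'
python3 - <<'E'
from h import *
import cv2
s=get_state();print(s['qpos'].round(3),s['eef_pos'],s['tcp_rot'],s['contact_force'])
w=read_camera("wrist");cv2.imwrite("pics/w6.png",w[:,:,::-1])
# held carton top: near end edge, orange/brown boundary rows; print row profile
h=cv2.cvtColor(w,cv2.COLOR_RGB2HSV)
for c in (270,363): print(c,[(r,h[r,c].tolist()) for r in range(120,200,4)])
m=cv2.inRange(h,(8,80,40),(25,255,255))
for r in (182,190,200): x=np.where(m[r,200:430])[0]+200;print(r,x.min(),x.max())
E
```

```text
time: 19.55
eef_pos: [0.566, -0.3165, 0.2174]
tcp_rot: [-0.163, 0.987, -0.0, 0.0]
contact_force: [1.1, -1.1, -1.4]
opening: 0.64
time: 19.97
eef_pos: [0.5286, -0.1544, 0.2237]
tcp_rot: [-0.078, 0.997, 0.001, -0.001]
contact_force: [1.6, -0.6, -1.1]
opening: 0.641
time: 20.38
eef_pos: [0.4834, 0.0305, 0.2239]
tcp_rot: [-0.078, 0.997, 0.0, -0.001]
contact_force: [0.9, 0.7, -0.7]
opening: 0.639
time: 20.8
eef_pos: [0.4555, 0.1487, 0.224]
tcp_rot: [-0.081, 0.997, 0.0, -0.001]
contact_force: [0.5, -0.4, -0.4]
opening: 0.644
time: 20.97
eef_pos: [0.457, 0.1456, 0.2245]
tcp_rot: [-0.078, 0.997, -0.0, -0.0]
contact_force: [-0.1, -0.3, -1.2]
opening: 0.645
[ 9.700e-02 -1.700e-01  2.023e+00 -1.000e-03  1.289e+00 -1.630e+00] [0.45696026 0.14558744 0.22449572] [-7.81799537e-02  9.96939137e-01 -2.96773840e-04 -4.05548066e-04] [-0.08637667 -0.28609577 -1.23120233]
270 [(120, [84, 7, 190]), (124, [28, 20, 189]), (128, [165, 8, 122]), (132, [150, 11, 68]), (136, [143, 15, 70]), (140, [150, 10, 53]), (144, [90, 5, 54]), (148, [128, 18, 57]), (152, [165, 9, 54]), (156, [0, 0, 56]), (160, [16, 118, 69]), (164, [13, 129, 73]), (168, [16, 144, 71]), (172, [14, 144, 71]), (176, [16, 154, 68]), (180, [16, 147, 160]), (184, [18, 142, 158]), (188, [17, 145, 95]), (192, [15, 145, 93]), (196, [16, 152, 94])]
363 [(120, [16, 35, 152]), (124, [19, 36, 148]), (128, [0, 9, 81]), (132, [0, 0, 58]), (136, [10, 12, 64]), (140, [158, 19, 55]), (144, [0, 0, 55]), (148, [150, 14, 55]), (152, [0, 13, 59]), (156, [143, 17, 59]), (160, [15, 160, 70]), (164, [16, 160, 70]), (168, [17, 170, 69]), (172, [17, 143, 75]), (176, [16, 159, 74]), (180, [17, 160, 110]), (184, [16, 153, 112]), (188, [17, 152, 116]), (192, [17, 156, 116]), (196, [15, 146, 119])]
182 252 378
190 252 378
200 253 377
```

```bash
python3 - <<'E'
from h import *
s=get_state();u=np.array([np.cos(np.radians(9)),np.sin(np.radians(9))])
m=lambda a,b,z:((won(a,z,s)+won(b,z,s))/2)[:2]
print("held",m((252,178),(378,178),.260)+.04*u)
print("tray end->bay c",m((270,127),(363,127),.106)+.054*u)
E
```

```text
held [0.45654846 0.14501556]
tray end->bay c [0.45609066 0.1462313 ]
```

The held carton is within 1–2 mm of the bay centre. Lowering.

```bash
python3 -m jog '{"travel":[[0,1,-15],[0,0,-28],[0,0,-27],[0,0,-18],[0,0,-9]],"dr":[[0,0,0],[0,0,0],[0,0,0],[0,0,0],[0,0,0]],"jaw":[255,255,255,255,255]}'
python3 -m jog '{"travel":[[0,0,-2],[0,0,-1],[0,0,-1],[0,0,0],[0,0,0]],"dr":[[0,0,0],[0,0,0],[0,0,0],[0,0,0],[0,0,0]],"jaw":[255,255,255,255,255]}'
python3 -m jog '{"travel":[[0,0,-1.5],[0,0,0],[0,0,0]],"dr":[[0,0,0],[0,0,0],[0,0,0]],"jaw":[255,255,255]}'
python3 -m jog '{"travel":[[0,0,-1],[0,0,0],[0,0,0]],"dr":[[0,0,0],[0,0,0],[0,0,0]],"jaw":[255,255,255]}'
```

```text
time: 21.43
eef_pos: [0.4554, 0.1459, 0.1248]
tcp_rot: [-0.077, 0.997, -0.0, -0.003]
contact_force: [-0.3, 0.2, -0.7]
opening: 0.64
time: 21.85
eef_pos: [0.4579, 0.1475, 0.1254]
tcp_rot: [-0.079, 0.997, 0.0, 0.001]
contact_force: [0.0, -0.1, -0.9]
opening: 0.64
time: 22.1
eef_pos: [0.457, 0.1476, 0.1228]
tcp_rot: [-0.079, 0.997, -0.0, 0.0]
contact_force: [-0.3, 0.5, -1.4]
opening: 0.64
time: 22.35
eef_pos: [0.4568, 0.1475, 0.1214]
tcp_rot: [-0.079, 0.997, 0.0, -0.0]
contact_force: [-1.0, 0.6, -1.3]
opening: 0.641
```

```bash
python3 -m jog '{"travel":[[0,0,-1],[0,0,0],[0,0,0]],"dr":[[0,0,0],[0,0,0],[0,0,0]],"jaw":[255,255,255]}'
python3 -m jog '{"travel":[[0,0,-1],[0,0,0],[0,0,0]],"dr":[[0,0,0],[0,0,0],[0,0,0]],"jaw":[255,255,255]}'
python3 -m jog '{"travel":[[0,0,-0.7],[0,0,0],[0,0,0]],"dr":[[0,0,0],[0,0,0],[0,0,0]],"jaw":[255,255,255]}'
```

```text
time: 22.6
eef_pos: [0.4569, 0.1475, 0.1204]
tcp_rot: [-0.079, 0.997, 0.0, -0.0]
contact_force: [-0.2, -0.2, -0.7]
opening: 0.642
time: 22.85
eef_pos: [0.4568, 0.1475, 0.1194]
tcp_rot: [-0.079, 0.997, -0.0, -0.0]
contact_force: [-0.4, -0.1, -0.7]
opening: 0.646
time: 23.1
eef_pos: [0.4569, 0.1475, 0.1188]
tcp_rot: [-0.079, 0.997, -0.0, 0.0]
contact_force: [0.4, -0.6, -1.0]
opening: 0.64
```

```bash
python3 -m jog '{"travel":[[0,0,-0.6],[0,0,0],[0,0,0]],"dr":[[0,0,0],[0,0,0],[0,0,0]],"jaw":[255,255,255]}'
python3 -m jog '{"travel":[[0,0,-0.5],[0,0,0],[0,0,0]],"dr":[[0,0,0],[0,0,0],[0,0,0]],"jaw":[255,255,255]}'
python3 -m jog '{"travel":[[0,0,0],[0,0,0],[0,0,0],[0,0,0],[0,0,0]],"dr":[[0,0,0],[0,0,0],[0,0,0],[0,0,0],[0,0,0]],"jaw":[140,0,0,0,0]}' 20
python3 -m jog '{"travel":[[0,0,0],[0,0,0],[0,0,15],[0,0,35],[0,0,40]],"dr":[[0,0,0],[0,0,0],[0,0,0],[0,0,0],[0,0,0]],"jaw":[0,0,0,0,0]}'
python3 -m jog '{"travel":[[0,-20,10],[10,-38,0],[10,-38,0],[10,-38,0],[10,-38,0]],"dr":[[0,0,0],[0,0,0],[0,0,0],[0,0,0],[0,0,0]],"jaw":[0,0,0,0,0]}'
python3 -m jog '{"travel":[[0,-40,0],[0,-40,0],[0,-40,0],[0,0,0],[0,0,0]],"dr":[[0,0,0],[0,0,0],[0,0,0],[0,0,0],[0,0,0]],"jaw":[0,0,0,0,0]}'
python3 - <<'E'
from plant import *
import cv2,numpy as np
d=read_camera("side");s=read_camera("scene")
a=cv2.resize(d[200:360,160:400],(450,300),interpolation=cv2.INTER_CUBIC);b=cv2.resize(s[100:200,280:430],(450,300),interpolation=cv2.INTER_CUBIC)
cv2.imwrite("pics/f.png",cv2.convertScaleAbs(np.vstack([a,b])[:,:,::-1],alpha=1.5))
E
```

```text
time: 23.35
eef_pos: [0.457, 0.1475, 0.1187]
tcp_rot: [-0.079, 0.997, -0.0, 0.0]
contact_force: [-1.5, -0.5, 2.9]
opening: 0.638
time: 23.6
eef_pos: [0.457, 0.1476, 0.1187]
tcp_rot: [-0.079, 0.997, -0.0, -0.0]
contact_force: [-2.7, -0.1, 6.1]
opening: 0.64
time: 24.02
eef_pos: [0.4569, 0.1475, 0.1174]
tcp_rot: [-0.079, 0.997, -0.0, -0.0]
contact_force: [-0.2, -0.2, -0.2]
opening: 1.001
time: 24.43
eef_pos: [0.4548, 0.1472, 0.2058]
tcp_rot: [-0.079, 0.997, -0.0, -0.003]
contact_force: [1.1, -0.4, -0.2]
opening: 1.001
time: 24.85
eef_pos: [0.4971, -0.0261, 0.2181]
tcp_rot: [-0.079, 0.997, -0.0, 0.001]
contact_force: [0.1, 0.6, 0.1]
opening: 1.003
time: 25.27
eef_pos: [0.4967, -0.1464, 0.2175]
tcp_rot: [-0.077, 0.997, 0.0, -0.0]
contact_force: [0.8, 0.2, -0.0]
opening: 1.002
```

View pics/f.png

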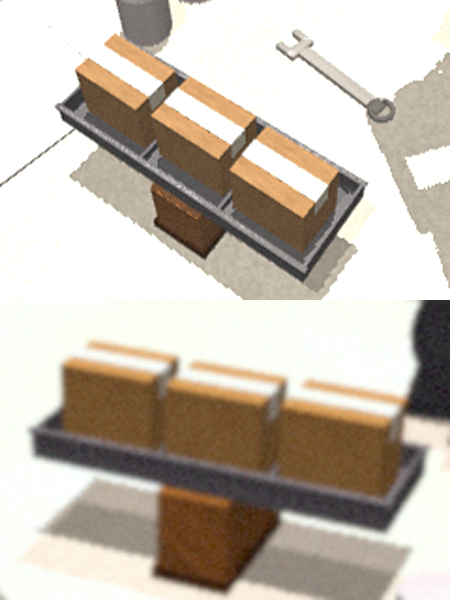

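The cartons stand one in each bay. The tray rim corners at (33,430) and (428,452) in the scene crop are within ~2 px of the start. One numeric check from both views before handing in.

```bash
python3 - <<'E'
from h import *
S={"c3":[(267,127),(338,160),(308,217),(231,177)],"c1":[(185,78),(258,117),(226,163),(152,118)],"c2":[(117,36),(186,73),(147,108),(77,66)]}
E={"c3":[(90,42),(180,57),(160,74),(64,61)],"c1":[(192,61),(287,79),(271,98),(167,78)],"c2":[(303,80),(407,99),(392,118),(282,100)]}
u=np.array([np.cos(np.radians(9)),np.sin(np.radians(9))]);v=np.array([-u[1],u[0]])
for k in S:
    q=(np.array(S[k])/1.875+[160,200]).mean(0);p=(np.array(E[k])/3+[280,100]).mean(0)
    X,e=tri(p,q);d=X[:2]-[.550,.161];print(k,X.round(4),round(e,4),"tray xy",(d@u).round(4),(d@v).round(4))
E
```

```text
c3 [0.4571 0.1503 0.1558] 0.0052 tray xy -0.0935 0.004
c1 [0.5489 0.1637 0.155 ] 0.0056 tray xy -0.0007 0.0028
c2 [0.6424 0.1768 0.1557] 0.0084 tray xy 0.0938 0.0012
```

All three are within 5 mm of their bay centres, with tops at about 0.155 m (expected 0.154). Handing in.

```bash
python3 -c "
from plant import *
print(sign_off())"
```

```text
the job is handed in; nothing more can be done
None
```

All three cartons are in the tray, one per bay, and the job is handed in at about 25 s of the 72 s allowed. No verdict was reported.

- **Order:** The first carton I lifted weighed about 6.2 N (0.63 kg), so it went into the middle bay first. The other two weighed about 1.1 N each and went into the +x bay and then the −x bay. Each was lowered to contact before release.
- **Final positions:** Measured from two views, the cartons sit at −93.5, −0.7 and +93.8 mm along the tray, with tops at about 0.155 m against an expected 0.154 m. They are no more than 4 mm off centre across it.
- **Tray:** In the last picture it looks level. Its rim corners are within about 2 px of where they started.
- **Weaker spots:**
  - The two cameras' rays missed each other by 5–8 mm in that final check, because I read the corners by eye.
  - The last carton was pressed down with about 7 N just before release, more than intended. The tray showed no sign of tipping in the picture afterwards.
  - I did not measure the bystanders afterwards. The last picture shows only the wrench and part of the can, with nothing obviously out of place.

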